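Seat the specimen plate on the imaging stage

TASK

The flat metal specimen plate lies loose on the raised loading ledge of the imaging stage. With the fingertips, push it sideways along the stage and nudge it until its two holes drop over the two locating pins and it lies flat in the nest. Only slide the plate, never grip it to lift or carry it, leave the flask, the beaker, the slide box and the objective lens where they stand, and finish with the hand clear.

Things in the scene. Friction and masses are not known exactly. Their poses are not given: they have to be found in the camera images.
- stage: Black flat imaging stage fixed on the bench, 170 mm (its x) by 265 mm (its y). Origin on the bench under the middle of the nest. From y = -75 to +52.5 mm its top is the nest floor, 26 mm above the bench, open on three sides; from y = +52.5 to +190 mm it is the loading ledge. Apart from ledge and pins nothing on it stands above the nest floor.
- plate: Loose aluminium plate, 130 (its x) x 100 (y) x 8 mm thick, about 0.25 kg. Origin in the middle of its underside. Right through it: a window 50 x 44 mm in the middle, a round hole at x = -50 mm, a slot at x = +50 mm. Starts flat on the ledge, its x axis within 15 degrees of the stage's, its middle 68 to 110 mm from the nest's along the stage's y and up to 18 mm off in x.
- nest (a point): Point on the nest floor half-way between the pins, 26 mm above the bench; axes as the stage. The seated plate has its origin here and its axes along the stage's; its +y edge is then 2.5 mm from the ledge and its top 4 mm above the ledge.
- step (a point): Middle of the ledge's edge beside the nest, on top of the ledge: stage y = +52.5 mm, 30 mm above the bench, 4 mm above the nest floor. The flat dark steel ledge runs from here in +y. The pins' tops are level with it, so the plate slides level off the ledge onto the pins and drops 4 mm when its holes are over them.
- pin_near (a point): Top of the locating pin at the stage's x = -50 mm (nearer the robot): 12 mm in diameter, 4 mm high, its upper half a cone narrowing to 6 mm. It takes the plate's round hole with 2 mm to spare all round.
- pin_far (a point): Top of the same kind of pin at the stage's x = +50 mm (farther from the robot). It takes the plate's slot.
- hole_near (a point): Centre of the plate's round hole (16 mm across, at the plate's x = -50 mm, y = 0), at the level of the plate's underside.
- hole_far (a point): Centre of the plate's slot (20 mm along x, 16 mm along y, at the plate's x = +50 mm, y = 0), at the level of the plate's underside.
- flask: Bystander: clear bottle with a red cap, 60 mm across, 130 mm tall, on the bench beyond the stage's -y end. Origin at the centre of its foot.
- beaker: Bystander: open glass beaker, 72 mm across, 90 mm tall, on the bench on the +y side. Origin at the centre of its foot.
- slidebox: Bystander: blue box with a white lid, 102 x 82 x 42 mm tall, on the bench on the +y side. Origin at the centre of its underside.
- objective: Bystander: small steel objective lens standing on the bench on the -y side, 30 mm across, 45 mm tall. Origin at the centre of its foot.
There are look-alikes about, which are no part of the job. There is more than one size of the plate; the one meant has the size given above.

How it is judged:
By the outcome, as a careful person would: the job done as asked, in the order asked, and still so for the second after the job is handed in, with the robot touching nothing.
It also fails if it takes over 70 s, if anything falls off the work surface, if the arm or the gripper's body presses on something with over 40 N, if the wrist force passes 120 N, or if a joint passes its speed limit or range.

ROBOT

A 6-joint arm with a two-finger parallel gripper is mounted at the origin on the work surface. World frame = base frame: x ahead of the robot, y to its left, z up, the work surface at z = 0. Lengths are in m, angles in rad, forces in N, time in s.
With the tool pointing down it reaches from about 0.35 to 0.875 m from the base axis. Payload 4.2 kg.
Tool frame: the origin (TCP) lies midway between the tips of the shut fingers; the grasp point (between the pads) lies behind it (grasp_offset is the y of the grasp point in the tool frame, in m); y points along the fingers, x is the direction in which the jaws open and shut, and the axes are right-handed (so a half turn about y gives the same grasp; the last joint's range is limited). The gripper opens to 87 mm and grips with 3 to 60 N. Pads are 19 mm wide; open, the fingers measure 117 mm over their backs; the gripper's body (75 mm by 190 mm) begins 51 mm behind the grasp point.
Start: joints at [-0.997, 0.385, 0.008, 0, -1.194, -0.259], TCP at [0.194, -0.594, 0.223] pointing down, gripper open.
Joint ranges: [-3.14, 3.14], [-1.21, 2.06], [-1.07, 1.41], [-3.16, 2.05], [-2.99, -0.16], [-3.1, 3.1]. Speed limits (rad/s): [2.79, 2.79, 3.14, 3.14, 3.14, 3.14].

INTERFACE

Orientations are given as a rotation vector (axis times angle).
In Python, from cell import * gives the robot as it stands.
- The arm moves only by the tool step_arm, never from a script. Its argument "motion" is a list that holds one entry, the list of rows, each a list of 6 numbers: the shift along the tool's x, y, z normalised to -1 to 1, where 1 is 0.25 m, then the turn, a rotation vector about the tool's x, y, z normalised to -1 to 1, where 1 is 60 degrees. In form: [[[x, y, z, wx, wy, wz], ...]]. A call has 1 to 5 rows; each row is the pose to reach, as a shift and turn from the pose commanded when the call began, along the tool's axes at that moment; what a row does not reach only later rows make up. A row lasts 1/12 s, in which the tool goes at most 41.7 mm and 7.16 degrees, less where a joint would pass 70% of its speed; a pose out of reach is approached as far as the arm can. A call with a number of a shift or a turn outside -1 to 1 is refused whole. A call with a gripper value outside its range is refused whole. "grip" is the closure, from -1 (fully open) to 1 (shut), set as the call begins (left out, the last holds). The fingers move at their own pace and stop on an object; "force" is the grip in N (left out, the last holds). Time passes only in rows, so rows that repeat a pose let the fingers close. It gives the time, the measured TCP pose, the force and the opening at its end, in the units of the state.
- observe(): the state, without advancing time (a new reading comes with each control period).
- read_camera(name): name is "scene" or "top"; returns the picture (420x560x3 uint8, red, green, blue); there is no depth.
- get_calibration(name): a dict with "fx", "fy", "cx", "cy" (pixels), "T" (4x4, takes a point from camera to world coordinates). Camera axes: x right, y up, looking along -z (the intrinsics and any distortion apply to the point x, -y, -z); pixel columns grow to the right and rows downward; lengths in m; the calibration is good to about 2 mm. A picture is of the moment at which its call begins. get_calibration takes no time and is no camera call.
- hand_in(): hands the job in, once; it reports no verdict.
The state is a dict: "time_s": time; "joint_positions": joint angles; "dq": joint speeds; "joint_efforts": joint torques, N m; "tcp_pos": TCP position; "eef_rot": TCP orientation; "contact_force": force on the tool from outside, world axes, zero at the start; "ft_torque": the same for the moment, N m; "grip_width": finger opening in m.
Only numpy, scipy, OpenCV 4.12 (cv2) and the standard library are available. Lean on these libraries where they do the work, as an engineer would, in place of code of your own. Each camera call takes 0.05 s, during which the arm holds its last target. There are 200 camera calls.

## Working session

There is one attempt and no reset: what is moved stays moved. The work goes in short steps, Python scripts to look and compute and a tool call to move; the robot and the scene stay as the last step left them, time stands still between calls to the robot, and variables do not carry over. Pictures are saved under pics/ and viewed, on a budget of 10 in all, crops included, one or two more only if the job needs it, and the job is handed in when it is done.

Besides the shell and the picture viewer there is one more tool, called after ">>>" as name(argument=value, ...) on one line, values as JSON. step_arm: Moves the arm, as the interface text tells. Its arguments: {"type":"object","properties":{"motion":{"type":"array","items":{"type":"array","items":{"type":"array","items":{"type":"number","minimum":-1,"maximum":1}}}},"grip":{"type":"number"},"force":{"type":"number"}},"required":["motion"]}

```bash
mkdir -p pics; python3 - <<'E'
from cell import *
import cv2,numpy as np
s=observe();print({k:np.round(v,3).tolist() for k,v in s.items()})
for n in("top","scene"):
    cv2.imwrite(f"pics/{n}0.png",read_camera(n)[:,:,::-1]);c=get_calibration(n);print(n,c)
E
```

```text
{'time_s': 0.0, 'joint_positions': [-0.997, 0.386, 0.007, -0.001, -1.194, -0.259], 'dq': [0.001, -0.002, 0.002, -0.002, -0.0, 0.0], 'joint_efforts': [-0.001, -39.067, 18.74, 4.22, 0.011, -0.0], 'tcp_pos': [0.193, -0.594, 0.221], 'eef_rot': [-1.042, -1.438, 1.436], 'contact_force': [0.14, -0.934, -0.426], 'ft_torque': [-0.004, -0.009, -0.003], 'grip_width': 0.087}
top {'fx': 410.22482263256336, 'fy': 410.22482263256336, 'cx': 279.57547332625944, 'cy': 206.82513803789044, 'T': array([[-0.01061829,  0.98267689, -0.18502264,  0.3671819 ],
       [-0.99953009, -0.00510968,  0.03022407, -0.00288602],
       [ 0.02875509,  0.18525662,  0.98226938,  1.00361052],
       [ 0.        ,  0.        ,  0.        ,  1.        ]])}
scene {'fx': 456.21457747605257, 'fy': 456.21457747605257, 'cx': 275.33638720265964, 'cy': 207.44180957470272, 'T': array([[ 0.7261178 , -0.4770787 ,  0.49512508,  1.09109554],
       [ 0.68753707,  0.49671985, -0.5296812 , -0.60759989],
       [ 0.00676116,  0.7250278 ,  0.68868642,  0.80996289],
       [ 0.        ,  0.        ,  0.        ,  1.        ]])}
```

View pics/top0.png

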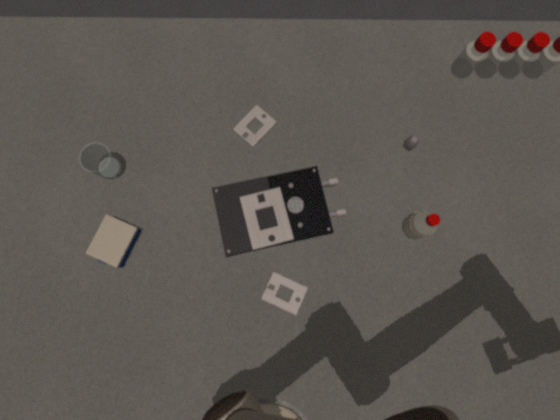

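View pics/scene0.png

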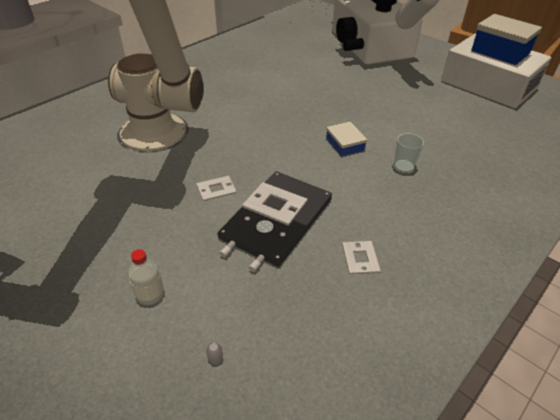

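The top view shows the stage at columns 212–332 and rows 167–255, with its -y end (two knobs) on the right. The candidate plates are at (267,217) on the ledge, and at (255,125) and (285,293), both smaller and on the bench. The one on the ledge fits; I'll confirm it in an enlarged crop.

```bash
python3 - <<'E'
import cv2
i=cv2.imread("pics/top0.png")[160:262,204:344]
i=cv2.resize(i,None,fx=5.5,fy=5.5,interpolation=cv2.INTER_CUBIC)
cv2.imwrite("pics/crop0.png",cv2.convertScaleAbs(i,alpha=1.5,beta=10))
E
```

```text
(no output)
```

View pics/crop0.png

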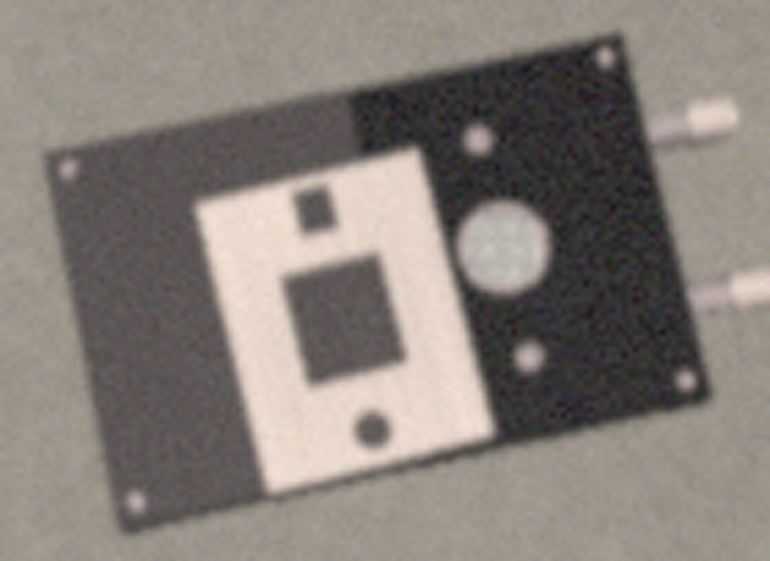

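The crop confirms it: the ledge plate has a round hole at crop (373,430), a slot at (315,210) and a window, and the pins are at (530,356) near and (478,140) far. Next I'll convert these to positions.

```bash
cat > h.py <<'E'
from cell import *
import cv2,numpy as np
from scipy.spatial.transform import Rotation as R
def world(cam,uv,z):
    c=get_calibration(cam);T=c["T"];uv=np.atleast_2d(uv).astype(float)
    d=np.c_[(uv[:,0]-c["cx"])/c["fx"],-(uv[:,1]-c["cy"])/c["fy"],-np.ones(len(uv))]@T[:3,:3].T
    return T[:3,3]+d*((z-T[2,3])/d[:,2])[:,None]
def proj(cam,P):
    c=get_calibration(cam);T=c["T"];p=(np.atleast_2d(P)-T[:3,3])@T[:3,:3]
    return np.c_[c["cx"]-c["fx"]*p[:,0]/p[:,2],c["cy"]+c["fy"]*p[:,1]/p[:,2]]
def tool(P):  # world shift -> normalised tool shift
    return R.from_rotvec(observe()["eef_rot"]).inv().apply(P)/0.25
def crop2px(c,o=(204,160),s=5.5): return np.array(o)+(np.atleast_2d(c)+.5)/s-.5
E
cat > m.py <<'E'
from h import *
def stage():
    pins=world("top",crop2px([(478,140),(530,356)]),.030)
    ex=pins[0]-pins[1];print("pin dist",np.linalg.norm(ex))
    sc=world("top",crop2px([(45,155),(622,35),(710,400),(125,532)]),.028)[:,:2]
    a=sc[1]-sc[0];b=sc[2]-sc[3];print("stage y-edges len",np.linalg.norm(a),np.linalg.norm(b),"x-edges",np.linalg.norm(sc[0]-sc[3]),np.linalg.norm(sc[1]-sc[2]))
    ey=-(a+b);th1=np.arctan2(-ey[0],ey[1]);th2=np.arctan2(ex[1],ex[0]);print("yaw edges,pins",np.degrees([th1,th2]))
    return pins.mean(0),(th1+th2)/2,sc
if __name__=="__main__":
    n,th,sc=stage();print("nest",n);
    M=np.array([[np.cos(th),-np.sin(th)],[np.sin(th),np.cos(th)]])
    print("stage corners in stage",((sc-n[:2])@M).round(4).tolist())
    pc=world("top",crop2px([(195,205),(420,147),(495,437),(268,493)]),.038)[:,:2]
    h=world("top",crop2px([(315,210),(373,430)]),.036)[:,:2]
    print("plate corners stage",((pc-n[:2])@M).round(4).tolist(),"holes",((h-n[:2])@M).round(4).tolist())
    print("plate mid",((pc.mean(0)-n[:2])@M).round(4))
    e=pc[0]-pc[3]+pc[1]-pc[2];print("plate yaw",np.degrees(np.arctan2(e[1],e[0])), "world corners",pc.round(4).tolist())
    print(R.from_rotvec(observe()["eef_rot"]).as_matrix().round(3))
E
python3 m.py
```

```text
pin dist 0.09926979762325351
stage y-edges len 0.2630111852512499 0.2598027455906415 x-edges 0.1702802055885385 0.16886055478522147
yaw edges,pins [12.10008463 12.33931928]
nest [ 0.55607946 -0.07072064  0.03      ]
stage corners in stage [[0.0847, 0.1885], [0.0834, -0.0745], [-0.0854, -0.0727], [-0.0856, 0.1871]]
plate corners stage [[0.046, 0.1284], [0.0502, 0.0266], [-0.0815, 0.0236], [-0.0836, 0.1237]] holes [[0.033, 0.0777], [-0.0669, 0.074]]
plate mid [-0.0172  0.0756]
plate yaw 13.91226738555789 world corners [[0.5739, 0.0645], [0.5995, -0.0341], [0.4714, -0.0649], [0.4482, 0.0325]]
[[-0.309 -0.001 -0.951]
 [ 0.951  0.002 -0.309]
 [ 0.002 -1.     0.   ]]
```

```bash
cat >> h.py <<'E'
N=np.array([.556,-.0707]);TH=np.radians(12.2)
def go(sx,sy,z,jaw):  # stage-frame target, jaw yaw (deg, stage frame) -> normalised row
    s=observe();r=R.from_rotvec(s["eef_rot"]);c,d=np.cos(TH),np.sin(TH)
    P=np.array([N[0]+c*sx-d*sy,N[1]+d*sx+c*sy,z])
    yr=TH+np.radians(jaw);ex=np.array([np.cos(yr),np.sin(yr),0]);ey=np.array([0,0,-1.])
    t=R.from_matrix(np.c_[ex,ey,np.cross(ex,ey)])
    sh=r.inv().apply(P-s["tcp_pos"])/.25;w=(r.inv()*t).as_rotvec()/np.radians(60)
    print("target",P.round(4),"row",sh.round(3).tolist(),w.round(3).tolist())
def where():
    s=observe();c,d=np.cos(TH),np.sin(TH);p=s["tcp_pos"];q=p[:2]-N
    x=R.from_rotvec(s["eef_rot"]).as_matrix()[:,0]
    print("t",round(s["time_s"],2),"stage",(c*q[0]+d*q[1]).round(4),(-d*q[0]+c*q[1]).round(4),"z",round(p[2],4),"jaw",round(np.degrees(np.arctan2(x[1],x[0])-TH),2),"F",np.round(s["contact_force"],1),"w",round(s["grip_width"],4))
E
python3 -c "
from h import *
print([k for k in dir() if 'grasp' in k.lower()]); print(globals().get('grasp_offset'))
where();go(-.112,.0756,.2,90)"
```

```text
['grasp_offset']
-0.0187
t 0.1 stage -0.465 -0.4346 z 0.2216 jaw 95.83 F [-0.4 -0.3  0.3] w 0.0868
target [ 0.4306 -0.0205  0.2   ] row [1.887, 0.09, -1.612] [-0.0, 0.097, 0.002]
```

>>> step_arm(motion=[[[0.12,0,-0.1,0,0,0],[0.25,0,-0.21,0,0,0],[0.38,0,-0.32,0,0,0],[0.5,0,-0.43,0,0,0],[0.62,0,-0.53,0,0,0]]], grip=-0.15)

```text
time_s: 0.52
tcp_pos: [0.2717, -0.4039, 0.222]
eef_rot: [-1.043, -1.437, 1.436]
contact_force: [1.7, -0.2, 0.1]
grip_width: 0.0615
```

>>> step_arm(motion=[[[0.12,0,-0.1,0,0,0],[0.25,0,-0.21,0,0,0],[0.38,0,-0.32,0,0,0],[0.5,0,-0.43,0,0,0],[0.62,0,-0.53,0,0,0]]])

```text
time_s: 0.93
tcp_pos: [0.3497, -0.2155, 0.2225]
eef_rot: [-1.044, -1.437, 1.437]
contact_force: [0.8, -0.5, 0.8]
grip_width: 0.0502
```

>>> step_arm(motion=[[[0.12,0.02,-0.1,0,0,0],[0.25,0.04,-0.21,0,0,0],[0.38,0.06,-0.32,0,0,0],[0.5,0.08,-0.43,0,0.05,0],[0.62,0.09,-0.53,0,0.097,0]]])

```text
time_s: 1.35
tcp_pos: [0.4274, -0.027, 0.1996]
eef_rot: [-1.101, -1.363, 1.363]
contact_force: [0.9, -1.2, -0.5]
grip_width: 0.0502
```

```bash
python3 -c "
from h import *
where();go(-.112,.0756,.1,90);go(-.112,.0756,.034,90)"
```

```text
t 1.35 stage -0.1165 0.0699 z 0.1996 jaw 89.9 F [ 0.9 -1.2 -0.5] w 0.0502
target [ 0.4306 -0.0205  0.1   ] row [0.023, 0.398, -0.018] [-0.0, -0.002, 0.0]
target [ 0.4306 -0.0205  0.034 ] row [0.023, 0.662, -0.018] [-0.0, -0.002, 0.0]
```

>>> step_arm(motion=[[[0.02,0.16,-0.01,0,0,0],[0.023,0.32,-0.018,0,0,0],[0.023,0.48,-0.018,0,0,0],[0.023,0.6,-0.018,0,0,0],[0.023,0.655,-0.018,0,0,0]]])

```text
time_s: 1.77
tcp_pos: [0.4276, -0.023, 0.0326]
eef_rot: [-1.096, -1.358, 1.369]
contact_force: [0.2, -0.0, -0.0]
grip_width: 0.0502
```

>>> step_arm(motion=[[[0,0,-0.01,0,0,0],[0,0,-0.02,0,0,0],[0,0,-0.03,0,0,0],[0,0,-0.04,0,0,0],[0,0,-0.05,0,0,0]]])

```text
time_s: 2.18
tcp_pos: [0.4443, -0.0195, 0.0377]
eef_rot: [-1.103, -1.367, 1.362]
contact_force: [-0.1, -0.1, -0.7]
grip_width: 0.0505
```

```bash
python3 - <<'E'
from h import *
where()
i=read_camera("top")[150:272,190:350,::-1]
cv2.imwrite("pics/c1.png",cv2.convertScaleAbs(cv2.resize(i,None,fx=4.8,fy=4.8,interpolation=cv2.INTER_CUBIC),alpha=1.5,beta=10))
E
```

```text
t 2.18 stage -0.0984 0.0737 z 0.0377 jaw 90.02 F [-0.1 -0.1 -0.7] w 0.0505
```

View pics/c1.png

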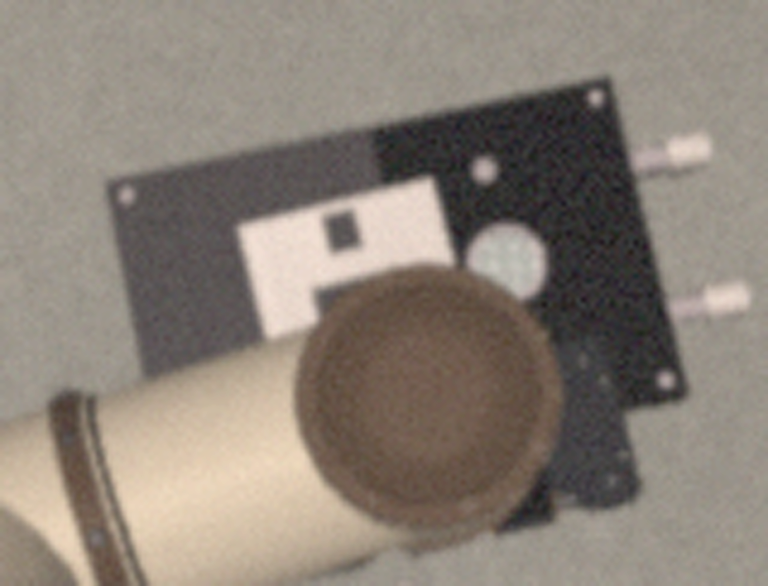

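The plate is still at its start (slot at crop (343,230)). TCP height reads 37.7 mm, too close to the plate top, so I'll settle lower before pushing.

>>> step_arm(motion=[[[0,0.01,0,0,0,0],[0,0.01,0,0,0,0],[0,0.01,0,0,0,0]]])

```text
time_s: 2.48
tcp_pos: [0.4427, -0.0199, 0.0339]
eef_rot: [-1.101, -1.364, 1.364]
contact_force: [-0.5, 0.4, 0.3]
grip_width: 0.0502
```

```bash
python3 -c "
from h import *
where();go(-.0745,.0756,.034,90)"
```

```text
t 2.48 stage -0.1 0.0736 z 0.0339 jaw 90.01 F [-0.5  0.4  0.3] w 0.0502
target [ 0.4672 -0.0126  0.034 ] row [0.008, -0.0, -0.102] [-0.0, 0.0, 0.0]
```

Good: z is 33.9 mm. Now I'll push 25.5 mm in +x, slowly.

>>> step_arm(motion=[[[0,0,-0.012,0,0,0],[0,0,-0.024,0,0,0],[0,0,-0.036,0,0,0],[0,0,-0.048,0,0,0],[0,0,-0.06,0,0,0]]])

```text
time_s: 2.9
tcp_pos: [0.4573, -0.0167, 0.0336]
eef_rot: [-1.1, -1.363, 1.365]
contact_force: [-2.3, -1.1, 0.6]
grip_width: 0.0499
```

>>> step_arm(motion=[[[0,0,-0.01,0,0,0],[0,0,-0.02,0,0,0],[0,0,-0.03,0,0,0],[0,0,-0.038,0,0,0],[0,0,-0.042,0,0,0]]])

```text
time_s: 3.32
tcp_pos: [0.4684, -0.0143, 0.0337]
eef_rot: [-1.101, -1.365, 1.364]
contact_force: [-0.6, -0.2, 0.5]
grip_width: 0.0501
```

>>> step_arm(motion=[[[0,0,0,0,0,0],[0,0,0,0,0,0]]])

```text
time_s: 3.48
tcp_pos: [0.4685, -0.0143, 0.0339]
eef_rot: [-1.101, -1.366, 1.364]
contact_force: [-0.2, -0.8, -0.4]
grip_width: 0.0501
```

```bash
python3 -c "
from h import *
where()"
```

```text
t 3.48 stage -0.0736 0.0737 z 0.0339 jaw 90.02 F [-0.2 -0.8 -0.4] w 0.0501
```

>>> step_arm(motion=[[[0,0,0.05,0,0,0],[0,-0.1,0.15,0,0,0],[0,-0.25,0.15,0,0.1,0],[0,-0.4,0.15,0,0.2,0],[0.1,-0.4,0.15,0,0.3,0]]], grip=-0.6)

```text
time_s: 3.9
tcp_pos: [0.4313, 0.0019, 0.1407]
eef_rot: [-1.267, -1.143, 1.119]
contact_force: [2.0, 1.0, 0.8]
grip_width: 0.0681
```

```bash
python3 -c "
from h import *
where();go(0,.165,.13,0)"
```

```text
t 3.9 stage -0.1065 0.0974 z 0.1407 jaw 71.64 F [2.  1.  0.8] w 0.0681
target [0.5211 0.0906 0.13  ] row [0.391, 0.05, -0.319] [0.01, 1.194, 0.013]
```

>>> step_arm(motion=[[[0.1,0,-0.08,0,0.11,0],[0.2,0,-0.16,0,0.22,0],[0.3,0,-0.24,0,0.33,0],[0.39,0,-0.32,0,0.44,0],[0.39,0,-0.32,0,0.55,0]]])

```text
time_s: 4.32
tcp_pos: [0.5203, 0.0948, 0.1344]
eef_rot: [-1.458, -0.701, 0.691]
contact_force: [-0.3, -0.0, 0.5]
grip_width: 0.0697
```

>>> step_arm(motion=[[[0,0,0,0,0.11,0],[0,0,0,0,0.22,0],[0,0,0,0,0.33,0],[0,0,0,0,0.44,0],[0,0,0,0,0.55,0]]])

```text
time_s: 4.73
tcp_pos: [0.527, 0.0625, 0.1305]
eef_rot: [-1.485, -0.292, 0.301]
contact_force: [0.5, -0.3, -0.3]
grip_width: 0.07
```

```bash
python3 - <<'E'
from h import *
where();go(0,.155,.1,0);go(0,.155,.034,0)
i=read_camera("top")[150:272,190:350,::-1]
j=read_camera("scene")[150:290,200:350,::-1]
f=lambda i,s:cv2.convertScaleAbs(cv2.resize(i,None,fx=s,fy=s,interpolation=cv2.INTER_CUBIC),alpha=1.5,beta=10)
cv2.imwrite("pics/c2.png",f(i,4.8));cv2.imwrite("pics/s2.png",f(j,4))
E
```

```text
t 4.73 stage -0.0002 0.1363 z 0.1305 jaw 9.63 F [ 0.5 -0.3 -0.3] w 0.07
target [0.5232 0.0808 0.1   ] row [0.012, 0.127, 0.066] [-0.062, 0.161, 0.001]
target [0.5232 0.0808 0.034 ] row [0.011, 0.39, 0.049] [-0.062, 0.161, 0.001]
```

View pics/c2.png

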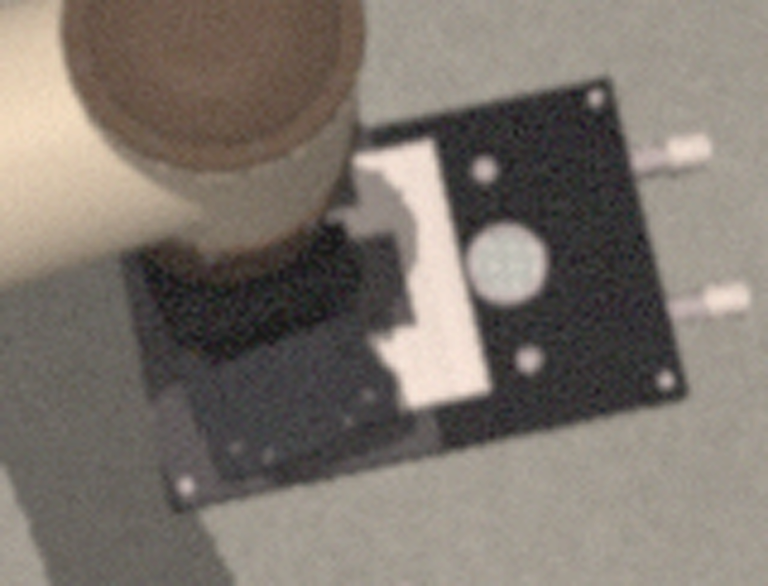

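Only the plate's -y side shows, with corners at crop (436,140) and (490,390). I'll compute its x and yaw from those.

```bash
python3 - <<'E'
from h import *
c=world("top",crop2px([(436,140),(490,390)],(190,150),4.8),.038)[:,:2]
M=np.array([[np.cos(TH),-np.sin(TH)],[np.sin(TH),np.cos(TH)]])
q=(c-N)@M;print(q.round(4),"len",np.linalg.norm(q[0]-q[1]))
E
```

```text
[[ 0.0684  0.0213]
 [-0.0615  0.0235]] len 0.12993543851173683
```

>>> step_arm(motion=[[[0.012,0,0.06,-0.03,0.08,0],[0.012,0.05,0.066,-0.062,0.161,0],[0.012,0.08,0.066,-0.062,0.161,0],[0.012,0.12,0.066,-0.062,0.161,0],[0.012,0.12,0.066,-0.062,0.161,0]]])

```text
time_s: 5.25
tcp_pos: [0.532, 0.0317, 0.0896]
eef_rot: [-1.472, -0.207, 0.223]
contact_force: [-0.4, 0.1, -0.3]
grip_width: 0.0696
```

```bash
python3 -c "
from h import *
where();go(0,.155,.034,0)"
```

```text
t 5.25 stage -0.0018 0.1052 z 0.0896 jaw 3.7 F [-0.4  0.1 -0.3] w 0.0696
target [0.5232 0.0808 0.034 ] row [0.02, 0.239, 0.178] [-0.084, 0.062, -0.001]
```

```bash
python3 -c "
from h import *
s=observe();print(np.round(s['joint_positions'],3),np.round(s['dq'],3));where();print(R.from_rotvec(s['eef_rot']).as_matrix().round(3))"
```

```text
[ 0.309  0.379 -0.337 -0.117 -0.854 -3.096] [-0.013  0.     0.008  0.028  0.005  0.001]
t 5.25 stage -0.0018 0.1052 z 0.0896 jaw 3.7 F [-0.4  0.1 -0.3] w 0.0696
[[ 0.962 -0.022 -0.273]
 [ 0.274  0.085  0.958]
 [ 0.002 -0.996  0.088]]
```

Joint 6 is at its limit (-3.10), which explains the tilt. I'll rise and turn back to the equivalent grasp half a turn away.

>>> step_arm(motion=[[[0,-0.12,0,0,-0.11,0],[0,-0.24,0,0,-0.22,0],[0,-0.24,0,0,-0.33,0],[0,-0.24,0,0,-0.44,0],[0,-0.24,0,0,-0.55,0]]])

```text
time_s: 5.67
tcp_pos: [0.5348, 0.0275, 0.1523]
eef_rot: [-1.377, -0.68, 0.647]
contact_force: [-0.5, -0.4, -0.5]
grip_width: 0.0694
```

```bash
python3 -c "
from h import *
where();go(0,.155,.13,80);go(0,.155,.13,180)
s=observe();print(np.round(s['joint_positions'],3));print(R.from_rotvec(s['eef_rot']).as_matrix().round(3))"
```

```text
t 5.67 stage 0.0001 0.1004 z 0.1523 jaw 37.02 F [-0.5 -0.4 -0.5] w 0.0694
target [0.5232 0.0808 0.13  ] row [0.126, 0.108, 0.167] [-0.044, -0.714, 0.075]
target [0.5232 0.0808 0.13  ] row [0.126, 0.108, 0.167] [0.038, -2.379, 0.105]
[ 0.3    0.306 -0.264 -0.105 -0.994 -2.524]
[[ 0.652 -0.017 -0.758]
 [ 0.756  0.087  0.649]
 [ 0.055 -0.996  0.069]]
```

>>> step_arm(motion=[[[0.03,0,0.04,-0.044,-0.08,0.07],[0.06,0,0.08,-0.044,-0.19,0.075],[0.1,0,0.12,-0.044,-0.3,0.075],[0.126,0.05,0.167,-0.044,-0.41,0.075],[0.126,0.05,0.167,-0.044,-0.52,0.075]]])

```text
time_s: 6.08
tcp_pos: [0.5223, 0.0811, 0.1424]
eef_rot: [-1.276, -1.078, 1.097]
contact_force: [-0.6, -1.8, 0.3]
grip_width: 0.0695
```

>>> step_arm(motion=[[[0,0,0,0,-0.11,0],[0,0,0,0,-0.22,0],[0,0,0,0,-0.33,0],[0,0,0,0,-0.44,0],[0,0,0,0,-0.55,0]]])

```text
time_s: 6.5
tcp_pos: [0.5236, 0.0796, 0.1438]
eef_rot: [-0.978, -1.497, 1.511]
contact_force: [0.1, 0.2, 0.4]
grip_width: 0.0695
```

>>> step_arm(motion=[[[0,0,0,0,-0.11,0],[0,0,0,0,-0.22,0],[0,0,0,0,-0.33,0],[0,0,0,0,-0.44,0],[0,0,0,0,-0.55,0]]])

```text
time_s: 6.92
tcp_pos: [0.5236, 0.0795, 0.1438]
eef_rot: [-0.557, -1.881, 1.893]
contact_force: [-0.5, -0.1, -0.4]
grip_width: 0.0699
```

>>> step_arm(motion=[[[0,0,0,0,-0.11,0],[0,0,0,0,-0.22,0],[0,0,0,0,-0.33,0],[0,0,0,0,-0.44,0],[0,0,0,0,-0.55,0]]])

```text
time_s: 7.33
tcp_pos: [0.5236, 0.0795, 0.1438]
eef_rot: [0.003, -2.209, 2.216]
contact_force: [-0.8, 0.3, -0.3]
grip_width: 0.0695
```

```bash
python3 -c "
from h import *
where();go(0,.155,.1,180)
s=observe();print(np.round(s['joint_positions'],3))"
```

```text
t 7.33 stage 0.0001 0.1537 z 0.1438 jaw 167.39 F [-0.8  0.3 -0.3] w 0.0695
target [0.5232 0.0808 0.1   ] row [-0.0, 0.175, -0.006] [-0.002, -0.21, 0.01]
[ 0.456  0.303 -0.33  -0.002 -0.949 -0.462]
```

>>> step_arm(motion=[[[0,0.1,-0.006,0,-0.1,0.01],[0,0.2,-0.006,0,-0.21,0.01],[0,0.3,-0.006,0,-0.21,0.01],[0,0.4,-0.006,0,-0.21,0.01],[0,0.43,-0.006,0,-0.21,0.01]]])

```text
time_s: 7.75
tcp_pos: [0.52, 0.0798, 0.0329]
eef_rot: [-0.226, 2.112, -2.12]
contact_force: [-1.1, -0.4, -0.7]
grip_width: 0.0699
```

>>> step_arm(motion=[[[0,0,0,0,0,0],[0,0,0,0,0,0],[0,0,0,0,0,0]]])

```text
time_s: 8.0
tcp_pos: [0.5238, 0.0807, 0.0375]
eef_rot: [-0.216, 2.111, -2.113]
contact_force: [0.6, 0.3, 0.1]
grip_width: 0.0698
```

```bash
python3 -c "
from h import *
where();go(-.002,.066,.034,180)"
```

```text
t 8.0 stage 0.0005 0.1548 z 0.0375 jaw -180.4 F [0.6 0.3 0.1] w 0.0698
target [ 0.5401 -0.0066  0.034 ] row [0.007, 0.015, 0.355] [-0.001, -0.007, -0.002]
```

>>> step_arm(motion=[[[0,0.014,0.02,0,-0.007,0],[0,0.014,0.04,0,-0.007,0],[0,0.014,0.06,0,-0.007,0],[0,0.014,0.08,0,-0.007,0],[0,0.014,0.1,0,-0.007,0]]])

```text
time_s: 8.42
tcp_pos: [0.5281, 0.0551, 0.033]
eef_rot: [-0.224, 2.108, -2.111]
contact_force: [-0.0, 3.3, 0.9]
grip_width: 0.0697
```

>>> step_arm(motion=[[[0,0,0.02,0,0,0],[0,0,0.04,0,0,0],[0,0,0.06,0,0,0],[0,0,0.08,0,0,0],[0,0,0.1,0,0,0]]])

```text
time_s: 8.83
tcp_pos: [0.533, 0.0306, 0.0326]
eef_rot: [-0.225, 2.108, -2.112]
contact_force: [-1.7, 2.3, 1.9]
grip_width: 0.0696
```

>>> step_arm(motion=[[[0,0,0.025,0,0,0],[0,0,0.05,0,0,0],[0,0,0.075,0,0,0],[0,0,0.1,0,0,0],[0,0,0.1,0,0,0]]])

```text
time_s: 9.25
tcp_pos: [0.5379, 0.0051, 0.0323]
eef_rot: [-0.225, 2.109, -2.113]
contact_force: [0.2, -0.6, 0.0]
grip_width: 0.0699
```

```bash
python3 -c "
from h import *
where();go(0,.063,.034,180)"
```

```text
t 9.25 stage -0.0017 0.078 z 0.0323 jaw -180.12 F [ 0.2 -0.6  0. ] w 0.0699
target [ 0.5427 -0.0091  0.034 ] row [-0.007, -0.007, 0.06] [-0.002, -0.002, 0.002]
```

Next I'll push to about y = 66 mm (plate about 6 mm short), then back off in +y and look.

>>> step_arm(motion=[[[0,-0.004,0.015,0,0,0],[0,-0.004,0.03,0,0,0],[0,-0.004,0.042,0,0,0],[0,-0.004,0.048,0,0,0],[0,-0.004,0.048,0,0,0]]])

```text
time_s: 9.67
tcp_pos: [0.5405, -0.0056, 0.0335]
eef_rot: [-0.226, 2.108, -2.112]
contact_force: [-1.1, 0.6, 0.6]
grip_width: 0.0693
```

```bash
python3 - <<'E'
from h import *
where()
i=read_camera("top")[150:272,190:350,::-1]
f=lambda i,s:cv2.convertScaleAbs(cv2.resize(i,None,fx=s,fy=s,interpolation=cv2.INTER_CUBIC),alpha=1.5,beta=10)
cv2.imwrite("pics/c3.png",f(i,4.8))
E
```

```text
t 9.67 stage -0.0014 0.0669 z 0.0335 jaw -180.07 F [-1.1  0.6  0.6] w 0.0693
```

View pics/c3.png

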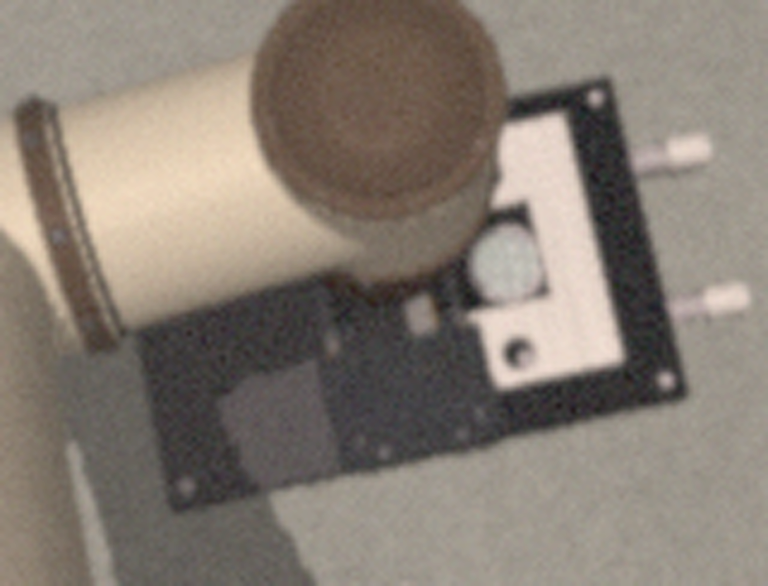

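The near hole is at crop (518,352), with its pin (530,358) showing at the right edge. The plate's -y corners are at (571,112) and (625,362).

```bash
python3 - <<'E'
from h import *
M=np.array([[np.cos(TH),-np.sin(TH)],[np.sin(TH),np.cos(TH)]])
f=lambda p,z:(world("top",crop2px(p,(190,150),4.8),z)[:,:2]-N)@M
print(f([(571,112),(625,362)],.038).round(4),f([(518,352)],.036).round(4),"pin",f([(530,358),(484,170)],.030).round(4))
E
```

```text
[[ 0.068  -0.049 ]
 [-0.0625 -0.0452]] [[-0.0458  0.0054]] pin [[-0.0493 -0.0004]
 [ 0.0498  0.0002]]
```

The plate is about +3 mm in x, with roughly 3–5 mm left to go in y and about -1.7° of yaw. I'll finish the y push, which squares the plate against both fingers, and then nudge x from the far side.

>>> step_arm(motion=[[[0,0,0.008,0,0,0],[0,0,0.016,0,0,0],[0,0,0.024,0,0,0],[0,0,0.029,0,0,0],[0,0,0.029,0,0,0]]])

```text
time_s: 10.13
tcp_pos: [0.5423, -0.0123, 0.0337]
eef_rot: [-0.225, 2.108, -2.112]
contact_force: [-0.3, 1.3, -0.1]
grip_width: 0.0697
```

```bash
python3 - <<'E'
from h import *
where()
i=read_camera("top")[150:272,190:350,::-1]
f=lambda i,s:cv2.convertScaleAbs(cv2.resize(i,None,fx=s,fy=s,interpolation=cv2.INTER_CUBIC),alpha=1.5,beta=10)
cv2.imwrite("pics/c4.png",f(i,4.8))
E
```

```text
t 10.13 stage -0.0011 0.06 z 0.0337 jaw -180.06 F [-0.3  1.3 -0.1] w 0.0697
```

View pics/c4.png

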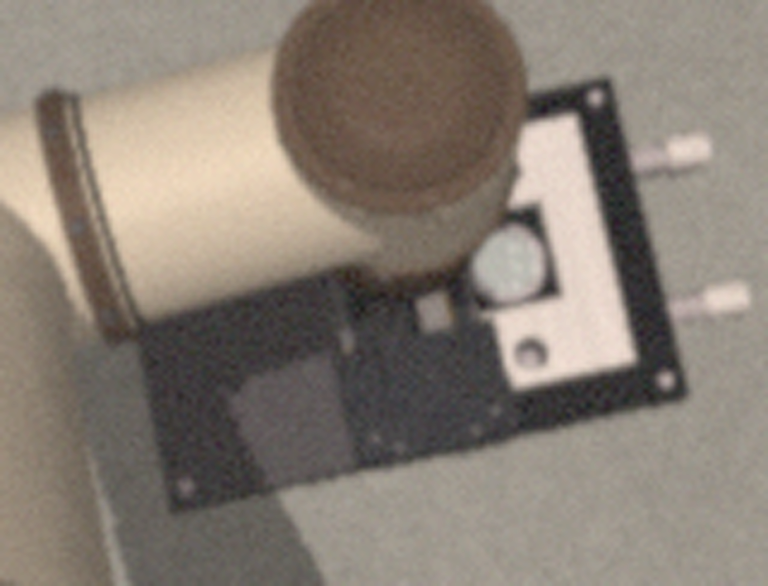

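```bash
python3 - <<'E'
from h import *
M=np.array([[np.cos(TH),-np.sin(TH)],[np.sin(TH),np.cos(TH)]])
f=lambda p,z:(world("top",crop2px(p,(190,150),4.8),z)[:,:2]-N)@M
for z in(.038,.034):print(z,f([(580,112),(637,360)],z).round(4),f([(531,351)],z-.002).round(4))
go(-.001,.1,.034,180);go(-.001,.1,.14,180)
for k in(flask:=[(425,225)]),[(412,143)]:print(((world("top",k,.05)[:,:2]-N)@M))
E
```

```text
0.038 [[ 0.067  -0.0535]
 [-0.0628 -0.0512]] [[-0.0467 -0.001 ]]
0.034 [[ 0.068  -0.0541]
 [-0.0624 -0.0519]] [[-0.0462 -0.0015]]
target [0.5339 0.0268 0.034 ] row [-0.0, -0.002, -0.16] [-0.001, -0.001, 0.001]
target [0.5339 0.0268 0.14  ] row [0.0, -0.426, -0.159] [-0.001, -0.001, 0.001]
[[-0.11828341 -0.28755731]]
[[ 0.08449097 -0.31435625]]
```

Hole over pin now within about 1.5 mm in y and +3 mm in x. I'll retreat, turn the jaw to 90° and go to the far (+x) side.

>>> step_arm(motion=[[[0,0,-0.08,0,0,0],[0,-0.1,-0.16,0,0,0],[0,-0.26,-0.16,0,0.1,0],[0,-0.4,-0.16,0,0.21,0],[0,-0.4,-0.16,0,0.32,0]]], grip=-0.15)

```text
time_s: 10.6
tcp_pos: [0.5385, 0.0282, 0.1411]
eef_rot: [-0.151, -2.164, 2.161]
contact_force: [0.9, -0.7, 0.4]
grip_width: 0.0515
```

>>> step_arm(motion=[[[0,0,0,0,0.11,0],[0,0,0,0,0.22,0],[0,0,0,0,0.33,0],[0,0,0,0,0.44,0],[0,0,0,0,0.55,0]]])

```text
time_s: 11.02
tcp_pos: [0.5336, 0.0268, 0.1336]
eef_rot: [-0.666, -1.81, 1.815]
contact_force: [-0.1, 0.4, -0.6]
grip_width: 0.0499
```

```bash
python3 -c "
from h import *
where();go(.098,0,.13,90)"
```

```text
t 11.02 stage -0.0013 0.1 z 0.1336 jaw 127.43 F [-0.1  0.4 -0.6] w 0.0499
target [ 0.6518 -0.05    0.13  ] row [-0.559, 0.014, -0.072] [-0.002, 0.624, -0.001]
```

>>> step_arm(motion=[[[-0.11,0,-0.014,0,0.11,0],[-0.22,0,-0.028,0,0.22,0],[-0.33,0,-0.042,0,0.33,0],[-0.44,0,-0.056,0,0.44,0],[-0.55,0,-0.072,0,0.55,0]]])

```text
time_s: 11.43
tcp_pos: [0.6514, -0.0487, 0.1335]
eef_rot: [-1.058, -1.418, 1.422]
contact_force: [0.4, 1.2, 0.4]
grip_width: 0.0497
```

>>> step_arm(motion=[[[0,0,0,0,0.074,0],[0,0,0,0,0.074,0],[0,0,0,0,0.074,0]]])

```text
time_s: 11.68
tcp_pos: [0.6501, -0.048, 0.133]
eef_rot: [-1.097, -1.367, 1.372]
contact_force: [0.5, -0.3, 0.8]
grip_width: 0.0502
```

```bash
python3 - <<'E'
from h import *
where();go(.098,0,.0315,90)
i=read_camera("top")[150:272,190:350,::-1]
f=lambda i,s:cv2.convertScaleAbs(cv2.resize(i,None,fx=s,fy=s,interpolation=cv2.INTER_CUBIC),alpha=1.5,beta=10)
cv2.imwrite("pics/c5.png",f(i,4.8))
E
```

```text
t 11.68 stage 0.0967 0.0023 z 0.133 jaw 90.41 F [ 0.5 -0.3  0.8] w 0.0502
target [ 0.6518 -0.05    0.0315] row [-0.009, 0.406, -0.006] [-0.002, 0.007, -0.001]
```

View pics/c5.png

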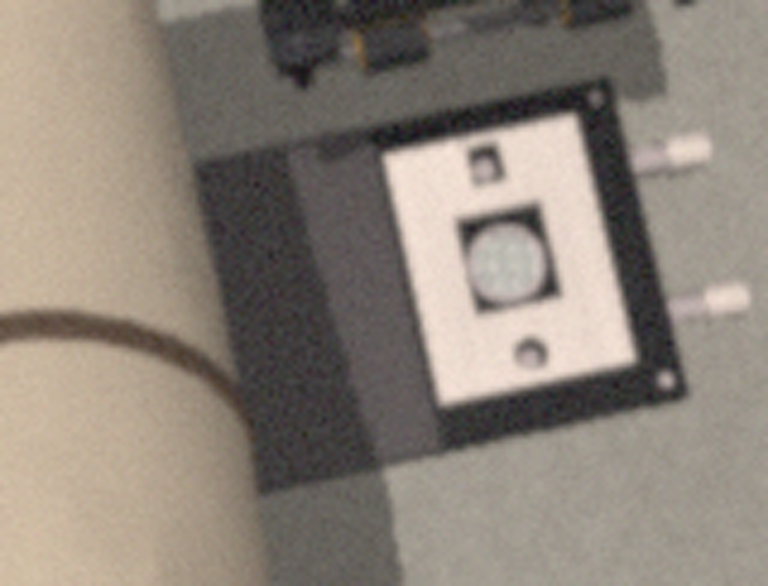

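The full plate is visible: corners (380,155), (578,112), (637,360), (437,408), slot (486,164), hole (531,353), with both pins inside their openings.

```bash
cat > chk.py <<'E'
from h import *
import sys
M=np.array([[np.cos(TH),-np.sin(TH)],[np.sin(TH),np.cos(TH)]])
def chk(cor,hol,o=(190,150),s=4.8):
  for z in(.038,.034):
    q=(world("top",crop2px(cor,o,s),z)[:,:2]-N)@M
    h=(world("top",crop2px(hol,o,s),z-.001)[:,:2]-N)@M
    e=q[1]-q[2]+q[0]-q[3]
    print(z,"mid mm",(q.mean(0)*1e3).round(1),"yaw",np.degrees(np.arctan2(e[1],e[0])).round(2),"L",(np.linalg.norm(e)*500).round(1),"holes mm",(h*1e3).round(1).tolist())
  w=np.c_[np.array([[.065,.05],[.065,-.05],[-.065,-.05],[-.065,.05],[.05,0],[-.05,0]])@M.T+N,np.full(6,.034)]
  print("seated would be at crop",((proj("top",w)-o+.5)*s-.5).round(0).tolist())
E
python3 -c "
from chk import *
chk([(380,155),(578,112),(637,360),(437,408)],[(486,164),(531,353)])
chk([(380,155),(578,112),(637,360),(437,408)],[(486,164),(531,353)])" | head -3
```

```text
0.038 mid mm [ 1.7 -0.5] yaw -0.36 L 130.7 holes mm [[51.0, -0.7], [-47.8, -0.7]]
0.034 mid mm [ 2.4 -0.9] yaw -0.36 L 131.3 holes mm [[52.0, -1.2], [-47.3, -1.1]]
seated would be at crop [[382.0, 160.0], [573.0, 119.0], [635.0, 366.0], [439.0, 409.0], [485.0, 168.0], [530.0, 358.0]]
```

About +2 mm in x remains. I'll descend on the far side and nudge in -x.

>>> step_arm(motion=[[[-0.009,0.1,-0.006,0,0.007,0],[-0.009,0.2,-0.006,0,0.007,0],[-0.009,0.3,-0.006,0,0.007,0],[-0.009,0.37,-0.006,0,0.007,0],[-0.009,0.38,-0.006,0,0.007,0]]])

```text
time_s: 12.15
tcp_pos: [0.6491, -0.0493, 0.0351]
eef_rot: [-1.096, -1.357, 1.369]
contact_force: [-1.0, 0.0, -0.0]
grip_width: 0.0503
```

>>> step_arm(motion=[[[0,0,0,0,0,0],[0,0,0,0,0,0],[0,0,0,0,0,0]]])

```text
time_s: 12.4
tcp_pos: [0.6537, -0.0494, 0.0407]
eef_rot: [-1.105, -1.365, 1.364]
contact_force: [-0.2, 0.5, 0.1]
grip_width: 0.0497
```

```bash
python3 -c "
from h import *
where();go(.0755,0,.0315,90)"
```

```text
t 12.4 stage 0.0999 0.0002 z 0.0407 jaw 89.96 F [-0.2  0.5  0.1] w 0.0497
target [ 0.6298 -0.0547  0.0315] row [-0.001, 0.036, 0.098] [0.002, -0.001, -0.002]
```

>>> step_arm(motion=[[[0,0.018,0.01,0,0,0],[0,0.034,0.025,0,0,0],[0,0.034,0.04,0,0,0],[0,0.034,0.055,0,0,0],[0,0.034,0.07,0,0,0]]])

```text
time_s: 12.82
tcp_pos: [0.6348, -0.0536, 0.0302]
eef_rot: [-1.102, -1.361, 1.365]
contact_force: [0.0, -0.5, 0.9]
grip_width: 0.0502
```

>>> step_arm(motion=[[[0,0,0.008,0,0,0],[0,0,0.016,0,0,0],[0,0,0.022,0,0,0],[0,0,0.028,0,0,0],[0,0,0.028,0,0,0]]])

```text
time_s: 13.23
tcp_pos: [0.6288, -0.0548, 0.0304]
eef_rot: [-1.103, -1.362, 1.364]
contact_force: [0.2, -0.2, 0.0]
grip_width: 0.0502
```

```bash
python3 -c "
from h import *
where();go(.0735,0,.0315,90)"
```

```text
t 13.23 stage 0.0745 0.0001 z 0.0304 jaw 89.9 F [ 0.2 -0.2  0. ] w 0.0502
target [ 0.6278 -0.0552  0.0315] row [-0.001, -0.005, 0.004] [-0.0, -0.002, -0.002]
```

>>> step_arm(motion=[[[0,0,0.004,0,0,0],[0,0,0.008,0,0,0],[0,0,0.008,0,0,0]]])

```text
time_s: 13.48
tcp_pos: [0.6275, -0.0551, 0.0304]
eef_rot: [-1.104, -1.363, 1.364]
contact_force: [2.9, 0.6, -1.1]
grip_width: 0.05
```

```bash
python3 - <<'E'
from h import *
where()
f=lambda i,s:cv2.convertScaleAbs(cv2.resize(i,None,fx=s,fy=s,interpolation=cv2.INTER_CUBIC),alpha=1.5,beta=10)
cv2.imwrite("pics/s6.png",f(read_camera("scene")[160:275,205:345,::-1],5.5))
E
```

```text
t 13.48 stage 0.0732 0.0001 z 0.0304 jaw 89.91 F [ 2.9  0.6 -1.1] w 0.05
```

View pics/s6.png

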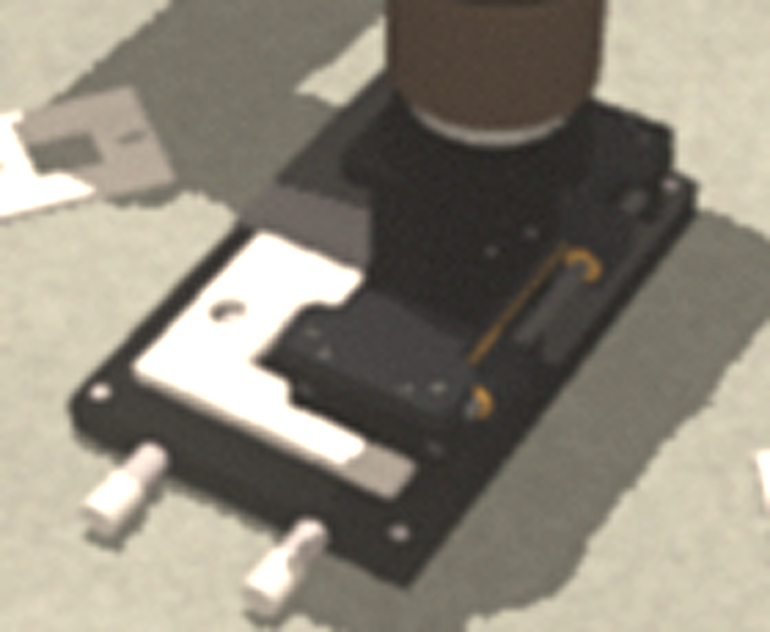

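>>> step_arm(motion=[[[0,0,0.003,0,0,0],[0,0,0.006,0,0,0],[0,0,0.006,0,0,0]]])

```text
time_s: 13.78
tcp_pos: [0.6273, -0.0552, 0.0308]
eef_rot: [-1.106, -1.366, 1.363]
contact_force: [6.6, 0.5, -2.1]
grip_width: 0.0501
```

```bash
python3 -c "
from h import *
where()"
```

```text
t 13.78 stage 0.0729 0.0001 z 0.0308 jaw 89.92 F [ 6.6  0.5 -2.1] w 0.0501
```

The finger stalls at 6.6 N with plate x about -1.6 mm. That matches the hole's 2 mm clearance being taken up on the pin, so the plate is captive. I'll back away and look.

>>> step_arm(motion=[[[0,0,-0.06,0,0,0],[0,-0.1,-0.12,0,0,0],[0,-0.25,-0.25,0,0,0],[0,-0.4,-0.35,0,0,0],[0.1,-0.4,-0.45,0,0,0]]])

```text
time_s: 14.2
tcp_pos: [0.7318, -0.0113, 0.1366]
eef_rot: [-1.11, -1.362, 1.361]
contact_force: [1.8, -0.4, 1.2]
grip_width: 0.0496
```

>>> step_arm(motion=[[[0.16,0,0,0,0,0],[0.32,0,0,0,0,0],[0.48,0,0,0,0,0],[0.6,0,0,0,0,0],[0.6,0,0,0,0,0]]])

```text
time_s: 14.62
tcp_pos: [0.6958, 0.1444, 0.1288]
eef_rot: [-1.096, -1.363, 1.371]
contact_force: [0.3, -0.4, 0.3]
grip_width: 0.0501
```

```bash
python3 - <<'E'
from h import *
where();print(observe()["tcp_pos"])
f=lambda i,s:cv2.convertScaleAbs(cv2.resize(i[:,:,::-1],None,fx=s,fy=s,interpolation=cv2.INTER_CUBIC),alpha=1.5,beta=10)
t=f(read_camera("top")[165:255,255:340],4.7);s=f(read_camera("scene")[180:270,210:295],4.7)
cv2.imwrite("pics/c7.png",np.hstack([t,s]))
E
```

```text
t 14.62 stage 0.1821 0.1807 z 0.1288 jaw 90.23 F [ 0.3 -0.4  0.3] w 0.0501
[0.69577419 0.14437663 0.12883109]
```

View pics/c7.png

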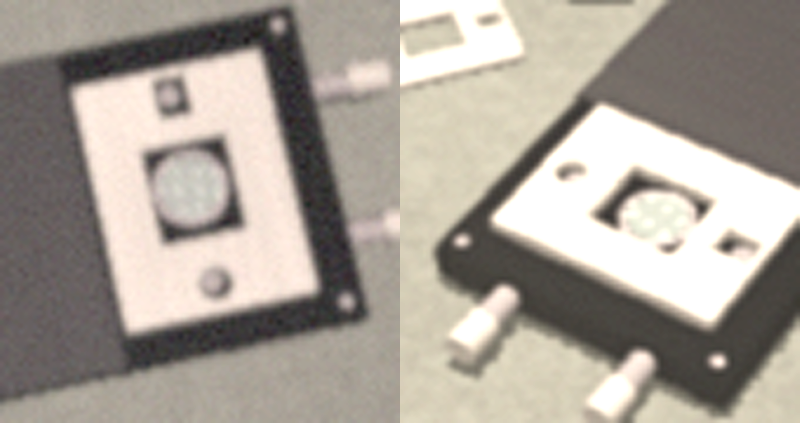

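Hole and slot are both centred on their pins (top crop (216,283) and (170,97)). I'll check the height by comparing both cameras, using the stage's -y corner screws (z≈26 mm) as a reference.

```bash
python3 - <<'E'
from chk import *
chk([(70,88),(265,47),(320,292),(126,334)],[(171,97),(216,283)],(255,165),4.7)
o,s=(255,165),4.7
T=crop2px([(70,88),(265,47),(320,292),(126,334),(279,24),(346,300)],o,s)
# scene: far-right(+x,-y)=(312,327) near(-x,-y)=(92,222) (-x,+y)=(200,103); screws far (317,360), near (62,240)
S=crop2px([(np.nan,)*2,(312,327),(92,222),(200,103),(317,360),(62,240)],(210,180),s)
zs=np.arange(.015,.05,.0005)
for n,t,q in zip("c0 +x-y -x-y -x+y screw+x screw-x".split(),T,S):
    if np.isnan(q[0]):continue
    d=[np.linalg.norm(proj("scene",world("top",t,z))-q) for z in zs]
    i=int(np.argmin(d));print(n,"z",round(zs[i],4),"resid px",round(d[i],2))
E
```

```text
0.038 mid mm [-2.4 -1.3] yaw -0.67 L 130.5 holes mm [[47.4, -0.2], [-51.9, -0.5]]
0.034 mid mm [-1.7 -1.7] yaw -0.67 L 131.1 holes mm [[48.3, -0.6], [-51.4, -1.0]]
seated would be at crop [[69.0, 86.0], [256.0, 46.0], [316.0, 288.0], [124.0, 330.0], [169.0, 94.0], [214.0, 280.0]]
+x-y z 0.036 resid px 0.1
-x-y z 0.0345 resid px 0.15
-x+y z 0.037 resid px 0.6
screw+x z 0.0305 resid px 0.82
screw-x z 0.03 resid px 1.02
```

```bash
python3 -c "
from h import *
where();print(hand_in())"
```

```text
t 14.72 stage 0.1822 0.1763 z 0.129 jaw 90.02 F [ 0.1 -0.6  0.7] w 0.0498
the job is handed in; nothing more can be done
None
```

I slid the plate along the stage with three pushes, and it appears seated over both pins. I pushed the near edge in +x, then the +y edge off the ledge toward the nest, then nudged from the far side in -x. I handed the job in at 14.7 s with the hand clear; the plate was never gripped or lifted.

**Checks that support seating**
- **Stall:** the last nudge stalled at about 6.6 N with the plate near x = -1.6 mm, as it should once the hole's 2 mm play is used up against the pin.
- **Hole positions:** in the last pictures both pins sit inside their openings. The round hole is about 1.7 mm off its pin and the plate is turned about -0.7°, both within the play.
- **Bystanders:** none of my moves took the hand near the flask, beaker, slide box or objective. I did not check them in a final picture.

**Checks that were weaker or disagreed**
- **Height:** the two-camera height check is rough. It put the stage screws at about 30 mm, where about 26 mm was assumed, and the plate corners at 34.5 to 37 mm. Relative to the screws that fits a plate top at 34 mm (seated) better than 38 mm (resting on the pins), but it does not prove it.
- **Offset:** the plate rests 1 to 2 mm off centre, and I did not nudge it back.
- **Wrist limit:** joint 6 once ran into its range limit and tilted the tool slightly in free air. I turned to the equivalent orientation half a turn away before pushing.

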